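# Scrape the crispbread off the board and put the scraper away

### The arm

A 7-joint arm with a two-finger parallel gripper is mounted at the origin on the work surface. World frame = base frame: x ahead of the robot, y to its left, z up, the work surface at z = 0. Lengths are in m, angles in rad, forces in N, time in s.
With the tool pointing down it reaches from about 0.4 to 0.85 m from the base axis. Payload 6.9 kg.
Tool frame: the origin (TCP) lies between the finger pads; the fingertips stand 11 mm ahead of it and the grasp point (between the pads) lies 8 mm behind it (arm.tcp_to_tips is the z of the fingertips in the tool frame, in m); z points along the fingers, y is the direction in which the jaws open and shut (so a half turn about z gives the same grasp; the last joint's range is limited). The gripper opens to 85 mm and grips with 20 to 120 N. Pads are 22 mm wide; open, the fingers measure 114 mm over their backs; the gripper's body (76 mm by 85 mm) begins 54 mm behind the grasp point. The pads swing forward as they close: fully open they stand 13 mm farther back than shut.
Start: joints at [0.105, 0.507, -0.238, 1.5, 0.126, 1.149, -0.155], TCP at [0.625, -0, 0.242] pointing down, gripper open.
Joint ranges: [-3.08, 3.08], [-0.24, 2.05], [-1.43, 1.35], [0, 2.5], [-1.52, 4.66], [0.17, 1.96], [-2.89, 2.89]. Speed limits (rad/s): [2.39, 2.39, 3.14, 3.14, 3.14, 3.14, 3.14].

### API

Orientations are given as a unit quaternion [x, y, z, w].
In Python, from bench import arm gives the robot as it stands.
- The arm moves only by the tool send_rows, never from a script. Its argument "targets" is a list that holds one entry, the list of rows, each a list of 5 numbers: the shift along the world's x, y, z in cm, then the turn about the world's z in rad, then the closure, from 0 (fully open) to 1 (shut). In form: [[[dx, dy, dz, roll, claw], ...]]. A call has 1 to 20 rows; each row is the pose to reach, as a shift and turn from the pose measured when the call began; what a row does not reach only later rows make up. A row lasts 1/10 s, in which the tool goes at most 50 mm and 8.59 degrees, less where a joint would pass 70% of its speed; a pose out of reach is approached as far as the arm can. A call with a gripper value outside its range is refused whole. The fingers move at their own pace and stop on an object; "squeeze" is the grip in N (left out, the last holds). Time passes only in rows, so rows that repeat a pose let the fingers close. It gives the time, the measured TCP pose, the force and the opening at its end, in the units of the state.
- arm.observe(): the state, without advancing time (a new reading comes with each control period).
- arm.read_camera(name): name is "scene" or "side" or "wrist"; returns (picture, depth): 384x512x3 uint8, red, green, blue; 384x512 float32, m along the optical axis (not along the pixel's ray), 0 where there is no reading.
- arm.calibration(name): a dict with "fx", "fy", "cx", "cy" (pixels), "k1" (the pictures are not rectified: a ray, as slopes to the right and down, at radius r is drawn at 1 + k1 r^2 times it, then the intrinsics apply), "view" (4x4, takes a point from world to camera coordinates); the wrist camera has in their place "mount" (4x4, takes a point from camera to tool coordinates, whose origin is the TCP and whose axes are the flange's). Camera axes: x right, y up, looking along -z (the intrinsics and any distortion apply to the point x, -y, -z); pixel columns grow to the right and rows downward; lengths in m; the calibration is good to about 2 mm. A picture is of the moment at which its call begins: read the wrist's pose just before it. calibration takes no time and is no camera call.
- arm.sign_off(): hands the job in, once; it reports no verdict.
Trained networks look in the newest picture that a camera, given by its name, has taken for a name from the list of things; names that differ only in an ending like _2 or _b are one class to them, and where a whole thing is asked for, a point or a joint stands for the part that bears it (a point fixed in the world has none). Each returns a list of dicts, best first, with "score" (0 to 1); they miss things now and then, are a little off and sometimes report something else, mostly with a low value. They report only what shows in the picture. A call takes as long as a camera call.
- arm.recognise(label, camera): "bbox" ([left, top, right, bottom] in pixels, round what is visible of it).
- arm.cut_out(label, camera): "mask" (384x512 bool, what is visible of it) and "bbox" ([left, top, right, bottom] in pixels, round what is visible of it).
The state is a dict: "time": time; "joint_pos": joint angles; "joint_vel": joint speeds; "tau": joint torques, N m; "eef_pos": TCP position; "tool_rot": TCP orientation; "wrist_force": force on the tool from outside, world axes, zero at the start; "torque": the same for the moment, N m; "gripper_width": opening from 0.0 (shut) to 1.0 (fully open).
Only numpy, scipy, OpenCV 4.12 (cv2) and the standard library are available. Lean on these libraries where they do the work, as an engineer would, in place of code of your own. Each camera call takes 0.05 s, during which the arm holds its last target.

### The job

First slide the blue cover of the caddy fully open. Then take the scraper and, without your fingers touching them, sweep all four pieces of crispbread off the chopping board into the aluminium pan. Finally push the scraper blade-down through the caddy's slot until its handle sits on the deck, let go, and leave the bowl and the whisk where they are and the cover open.

Things in the scene. Friction and masses are not known exactly. Their poses are not given: they have to be found in the camera images.
- scraper: bench scraper, loose, 0.2 kg, upright on its blade beside the board (left or right, opposite the caddy). Green blade 16 (x) x 140 (y) x 62 mm tall; centred on top a wooden handle 30 (x) x 90 (y) x 46 mm tall; 108 mm in all. Origin: centre of the blade's lower edge, z up. Same after a half turn. Grip across the handle's 30 mm, about 94 mm above the origin, to clear the caddy when put away
- board: dark wooden chopping board, fixed, 200 (x) x 240 (y) x 40 mm high, its flat top 40 mm above its origin (centre of its underside, at table height), no rims. Its +x edge borders the pan
- pan: rectangular aluminium baking pan, fixed, close up against the board's +x edge (1 mm gap) and turned the same way: 190 (x) x 250 (y) mm outside, walls 3 mm thick and 32 mm high (8 mm lower than the board's top), floor about 3 to 5 mm thick, two handles at its y ends; origin: centre of its underside at table height
- crisp1: piece of broken crispbread, light brown with small dark dots, 40 (x) x 62 (y) x 7 mm thick with one notched end, 15 g, rigid, lying loose and flat on the chopping board at the start; origin: centre of its underside, z up
- crisp2: piece of broken crispbread, light brown with small dark dots, 40 (x) x 62 (y) x 7 mm thick with one notched end, 15 g, rigid, lying loose and flat on the chopping board at the start; origin: centre of its underside, z up
- crisp3: piece of broken crispbread, light brown with small dark dots, 40 (x) x 62 (y) x 7 mm thick with one notched end, 15 g, rigid, lying loose and flat on the chopping board at the start; origin: centre of its underside, z up
- crisp4: piece of broken crispbread, light brown with small dark dots, 40 (x) x 62 (y) x 7 mm thick with one notched end, 15 g, rigid, lying loose and flat on the chopping board at the start; origin: centre of its underside, z up
- caddy: white plastic utensil caddy, fixed, 180 (x) x 130 (y) x 80 mm high, closed on top by a deck with one straight slot for the scraper; a blue cover slides on the deck. Origin: centre of its underside at table height
- slot (a point): centre of the slot's mouth in the deck, 80 mm over the table, 32 mm to the caddy's -y side of its centre; axes as the caddy's. The slot runs along x: 146 mm long, 21 mm wide (2 mm chamfer), 68 mm or more deep. The scraper's blade goes in with its long side along the slot, either way round; the handle, thicker than the slot, then rests on the deck
- cover (a joint): how far the blue cover has been slid along the caddy's +y, in m: 0 closed (over the slot), 0.058 fully open (hard stop, slot wholly free). Starts between 0 and 0.01. Stays where it is left, sliding takes about 2 N
- cover_ridge (a point): middle of the top of the upright ridge on the blue cover, moves with it: ridge 70 mm long (caddy's x), 8 mm thick (y), top 25 mm above the deck. The cover's plate is 170 (x) x 64 (y) mm, its top 6 mm above the deck; about 50 mm of it lies free on the ridge's -y side, 10 mm on its +y side. Push the ridge towards the caddy's +y to open
- bowl: bystander: white ceramic bowl, rim 120 mm across, 55 mm high, loose, beyond the caddy or scraper; origin: centre of its underside
- whisk: bystander: steel whisk lying on the table, about 200 mm long (its y) and 50 mm wide, loose; origin: under its middle

How it is judged:
By the outcome, as a careful person would: the job done as asked, in the order asked, and still so for the second after the job is handed in, with the robot touching nothing.
It also fails if it takes over 67 s, if anything falls off the work surface, if the arm or the gripper's body presses on something with over 40 N, if the wrist force passes 120 N, or if a joint passes its speed limit or range.

## Working session

There is one attempt and no reset: what is moved stays moved. The work goes in short steps, Python scripts to look and compute and a tool call to move; the robot and the scene stay as the last step left them, time stands still between calls to the robot, and variables do not carry over. Pictures are saved under pics/ and viewed, and the job is handed in when it is done.

Besides the shell and the picture viewer there is one more tool, called after "Request:" by a JSON object that holds its "name" and its "arguments", one argument or row to a line. send_rows: Moves the arm, as the interface text tells. Its arguments: {"type":"object","properties":{"targets":{"type":"array","items":{"type":"array","items":{"type":"array","items":{"type":"number"}}}},"squeeze":{"type":"number"}},"required":["targets"]}

```bash
ls; mkdir -p pics; python3 - <<'E'
from bench import arm
import cv2,numpy as np
s=arm.observe();print(s)
for n in ["scene","side","wrist"]:
    p,d=arm.read_camera(n);cv2.imwrite(f"pics/{n}0.png",p[:,:,::-1]);np.savez(f"{n}0.npz",p=p,d=d)
    print(n,arm.calibration(n))
E
```

```text
pics
{'time': 0.0, 'joint_pos': array([ 0.10549369,  0.50832631, -0.2375285 ,  1.50113084,  0.12568451,
        1.14890211, -0.15476368]), 'joint_vel': array([ 1.09738821e-03,  6.86450598e-04, -1.17345603e-03,  8.98194591e-05,
        1.52429967e-04,  4.20960434e-04, -1.68002724e-04]), 'tau': array([ 1.19726570e-03, -6.20588279e+01, -2.18696728e+00, -2.49655455e+01,
        1.23123583e-02,  1.21321963e-02,  2.04169703e-05]), 'eef_pos': array([ 6.24515934e-01, -6.70572706e-05,  2.41437626e-01]), 'tool_rot': array([ 7.07086492e-01,  7.07126510e-01, -6.35737356e-04, -6.22103379e-04]), 'wrist_force': array([ 0.76768341,  0.50924516, -0.40029415]), 'torque': array([-0.01051998, -0.03544397,  0.00080644]), 'gripper_width': 1.0006023823538193}
scene {'fx': 448.1631479741688, 'fy': 448.1631479741688, 'cx': 266.97506026893234, 'cy': 190.06956758128337, 'k1': -0.1725768055299843, 'view': array([[-0.44881339,  0.89362004, -0.00312384,  0.25069528],
       [-0.53144316, -0.26409939,  0.80487246,  0.24089973],
       [ 0.71842516,  0.36289768,  0.5934396 , -1.67594219],
       [ 0.        ,  0.  
[... 211 characters left out ...]
,  0.01035573, -0.57494804],
       [ 0.17783326,  0.64394319,  0.74411861, -0.17923333],
       [-0.21300163, -0.71305683,  0.66796726, -0.8673843 ],
       [ 0.        ,  0.        ,  0.        ,  1.        ]])}
wrist {'fx': 265.8716862226849, 'fy': 265.8716862226849, 'cx': 258.6454279368599, 'cy': 190.06625948442658, 'k1': 0.012523018676178901, 'mount': array([[ 1.95623419e-04,  9.53650753e-01,  3.00915607e-01,
         7.71042055e-02],
       [ 9.99999933e-01, -2.79372055e-04,  2.35281795e-04,
        -1.15420148e-03],
       [ 3.08444073e-04,  3.00915541e-01, -9.53650744e-01,
        -1.31844231e-01],
       [ 0.00000000e+00,  0.00000000e+00,  0.00000000e+00,
         1.00000000e+00]])}
```

View pics/scene0.png

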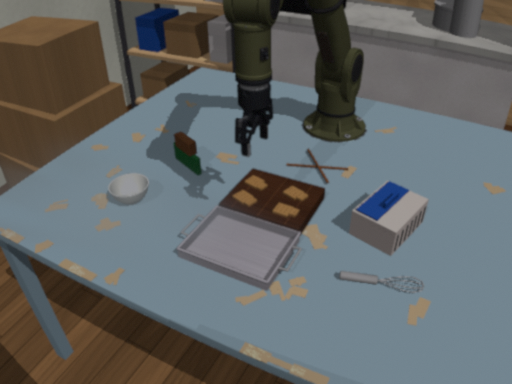

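View pics/side0.png

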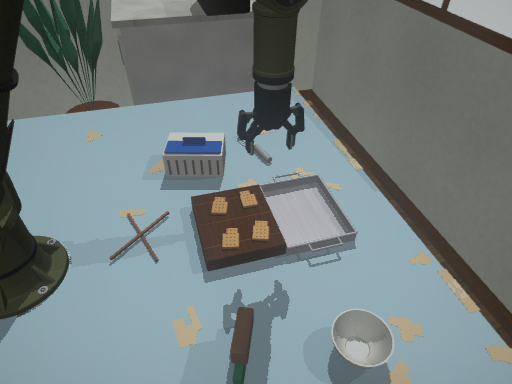

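View pics/wrist0.png

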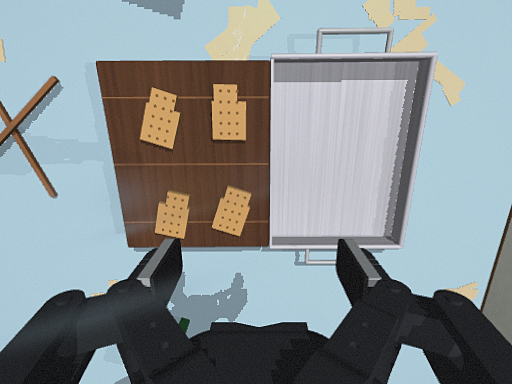

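```bash
cat > h.py <<'E'
import numpy as np,cv2
from scipy.spatial.transform import Rotation as R
def cloud(arm,name,d,st=None):
    c=arm.calibration(name);H,W=d.shape
    u,v=np.meshgrid(np.arange(W),np.arange(H))
    K=np.array([[c['fx'],0,c['cx']],[0,c['fy'],c['cy']],[0,0,1]])
    pts=np.stack([u,v],-1).reshape(-1,1,2).astype(np.float64)
    n=cv2.undistortPoints(pts,K,np.array([c['k1'],0,0,0,0.])).reshape(H,W,2)
    P=np.stack([n[...,0]*d,-n[...,1]*d,-d],-1)
    if 'view' in c: T=np.linalg.inv(c['view'])
    else:
        T=np.eye(4);T[:3,:3]=R.from_quat(st['tool_rot']).as_matrix();T[:3,3]=st['eef_pos'];T=T@c['mount']
    X=P@T[:3,:3].T+T[:3,3]; X[d<=0]=np.nan
    return X
def rect(xy):
    return cv2.minAreaRect(np.asarray(xy,np.float32)*1000)
E
python3 - <<'E'
from bench import arm
from h import *
st=arm.observe()
C={}
for n in ["scene","side","wrist"]:
    z=np.load(n+"0.npz");p=z['p'].astype(int);X=cloud(arm,n,z['d'],st);C[n]=(p,X)
    r,g,b=p[...,0],p[...,1],p[...,2]
    ok=np.isfinite(X[...,2])&(X[...,0]>.2)
    near=ok&(X[...,0]<1.2)&(abs(X[...,1])<.7)
    def rep(l,m,er=1):
        m=cv2.morphologyEx(m.astype(np.uint8),cv2.MORPH_OPEN,np.ones((2,2)))
        k,lab,s,_=cv2.connectedComponentsWithStats(m)
        for i in range(1,k):
            if s[i,4]<30: continue
            q=X[lab==i];(c,wh,a)=rect(q[:,:2])
            print(n,l,s[i,4],'ctr',np.round(c,1),'wh',np.round(wh,1),'ang',round(a,1),'z',np.round(np.percentile(q[:,2]*1000,[5,50,95]),1),'med',np.round(np.median(q[:,:2]*1000,axis=0),1))
    rep('table0',near&(abs(X[...,2])<.003)&(X[...,1]<-.5)) if 0 else None
    rep('blue',near&(b>120)&(r<80)&(X[...,2]>.06))
    rep('caddywhite',near&(X[...,2]>.07)&(X[...,2]<.115)&(X[...,1]>.15))
    rep('boardpl',near&(abs(X[...,2]-.043)<.009)&(r<150)&(r>b+15)&(abs(X[...,1])<.3))
    rep('crisp',near&(X[...,2]>.03)&(X[...,2]<.06)&(r>170)&(r>b+50))
    rep('scraperhandle',near&(X[...,2]>.085)&(X[...,2]<.125)&(X[...,1]<-.1)&(r>b+15))
    rep('green',near&(g>r+20)&(g>b+10)&(X[...,1]<-.1)&(X[...,2]<.08))
E
```

```text
scene blue 656 ctr [477.5 307.6] wh [ 61.1 169.8] ang 75.0 z [83.7 87.1 89.7] med [488.6 300.2]
scene caddywhite 2283 ctr [436.9 329. ] wh [125.1 289.8] ang 79.0 z [nan nan nan] med [nan nan]
scene boardpl 3477 ctr [542.4  12.6] wh [197.3 232.9] ang 0.4 z [nan nan nan] med [nan nan]
scene scraperhandle 224 ctr [ 476.  -328.4] wh [81.2 30.2] ang 67.3 z [ 85.3 105.1 110.1] med [ 484.1 -319.6]
scene green 308 ctr [ 481.5 -328.7] wh [129.6  18.4] ang 73.5 z [ 8.2 31.9 59.3] med [ 490.3 -306. ]
side blue 524 ctr [480.8 296.5] wh [ 60.1 166.3] ang 75.1 z [nan nan nan] med [nan nan]
side caddywhite 1463 ctr [545.  329.1] wh [301.9 147. ] ang 40.2 z [nan nan nan] med [nan nan]
side boardpl 3839 ctr [562.6   8.4] wh [198.5 208.8] ang 15.1 z [nan nan nan] med [nan nan]
side crisp 116 ctr [592.2  66.5] wh [56.3 39.2] ang 80.4 z [nan nan nan] med [nan nan]
side crisp 33 ctr [503.3  49.8] wh [18.2 24.1] ang 79.4 z [45.7 47.6 49.9] med [500.3  52.2]
side crisp 182 ctr [590.  -58.2] wh [59.1 35.5] ang 73.2 z [44.8 47.1 49. ] med [590.5 -61. ]
side crisp 179 ctr [512.  -62.8] wh [58.3 33.7] ang 76.2 z [nan nan nan] med [nan nan]
side scraperhandle 679 ctr [ 472.  -339.3] wh [83.5 25.4] ang 67.0 z [nan nan nan] med [nan nan]
side green 156 ctr [ 450.  -389.6] wh [25.4 12.8] ang 66.9 z [45.1 61.4 63.6] med [ 449.5 -392.6]
wrist boardpl 23037 ctr [545.7  -7.3] wh [199.1 257.4] ang 3.6 z [nan nan nan] med [nan nan]
wrist crisp 1583 ctr [588.5  68.1] wh [63.4 32.8] ang 77.4 z [nan nan nan] med [nan nan]
wrist crisp 1557 ctr [506.5  61.2] wh [64.2 38.6] ang 69.7 z [nan nan nan] med [nan nan]
wrist crisp 1151 ctr [nan nan] wh [0. 0.] ang 0.0 z [nan nan nan] med [nan nan]
wrist crisp 1088 ctr [506.8 -62.5] wh [68.4 31.6] ang 72.4 z [nan nan nan] med [nan nan]
wrist green 92 ctr [ 499.5 -285. ] wh [11.9 34.4] ang 5.7 z [ 0.8 13.  24.7] med [ 499.  -272.6]
```

Request:
{"name": "send_rows", "arguments": {
  "targets": [
    [[-4,6,1,0,1],[-8,10,2,-0.13,1],[-12,15,3,-0.26,1],[-15,20,3,-0.26,1],[-15.5,23,3,-0.26,1],[-15.5,23,3,-0.26,1],[-15.5,23,3,-0.26,1]]
  ]
}}

```text
time: 0.85
eef_pos: [0.4668, 0.2352, 0.2721]
tool_rot: [0.79, 0.613, 0.0, -0.002]
wrist_force: [0.0, 0.9, 0.2]
gripper_width: -0.004
```

```bash
python3 - <<'E'
from bench import arm
from h import *
st=arm.observe();print(st['eef_pos'],st['joint_pos'],st['gripper_width'],st['time'])
p,d=arm.read_camera("wrist");cv2.imwrite("pics/w1.png",p[:,:,::-1]);np.savez("w1.npz",p=p,d=d,pos=st['eef_pos'],q=st['tool_rot'])
E
```

```text
[0.46675684 0.23523176 0.27205056] [-0.32821174  0.32524967 -0.2536344   1.71755834  0.08560954  1.10997794
 -0.85881611] -0.0039770773431318605 0.85
```

View pics/w1.png

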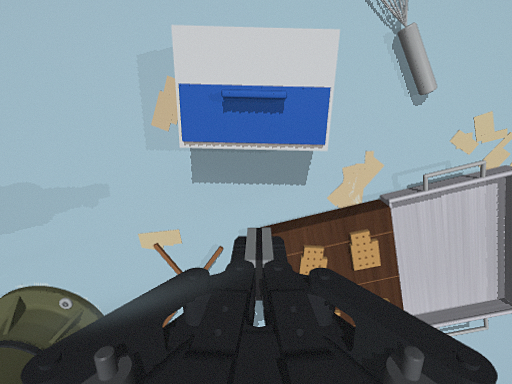

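```bash
cat >> h.py <<'E'
def rays(arm,name,uv,st=None):
    c=arm.calibration(name)
    K=np.array([[c['fx'],0,c['cx']],[0,c['fy'],c['cy']],[0,0,1]])
    n=cv2.undistortPoints(np.asarray(uv,float).reshape(-1,1,2),K,np.array([c['k1'],0,0,0,0.])).reshape(-1,2)
    D=np.c_[n[:,0],-n[:,1],-np.ones(len(n))]
    if 'view' in c: T=np.linalg.inv(c['view'])
    else:
        T=np.eye(4);T[:3,:3]=R.from_quat(st['tool_rot']).as_matrix();T[:3,3]=st['eef_pos'];T=T@c['mount']
    return T[:3,3],D@T[:3,:3].T
def onplane(arm,name,uv,z,st=None):
    o,D=rays(arm,name,uv,st);return o+D*((z-o[2])/D[:,2])[:,None]
E
python3 - <<'E'
from bench import arm
from h import *
z=np.load("w1.npz");p=z['p'].astype(int);st=dict(eef_pos=z['pos'],tool_rot=z['q'])
X=cloud(arm,"wrist",z['d'],st);r,g,b=p[...,0],p[...,1],p[...,2]
def rep(l,m,h):
    m=m.astype(np.uint8);k,lab,s,_=cv2.connectedComponentsWithStats(m)
    i=1+np.argmax(s[1:,4]);v,u=np.where(lab==i)
    P=onplane(arm,"wrist",np.c_[u,v],h,st);c,wh,a=rect(P[:,:2])
    q=X[lab==i];print(l,s[i],np.round(c,1),np.round(wh,1),round(a,2),np.round(np.percentile(q[:,2]*1000,[5,50,95]),1),'cloudrect',rect(q[:,:2]))
deck=(X[...,2]>.07)&(X[...,2]<.12)&(X[...,1]>.2)
rep('deck',deck,.08)
white=(X[...,2]>.07)&(X[...,2]<.12)&(X[...,1]>.2)&(r>150)
rep('white',white,.08)
blue=(b>100)&(r<80)&(X[...,2]>.06)
rep('blue',blue,.086)
ridge=blue&(X[...,2]>.096);rep('ridge',ridge,.105)
# pick vertical z profile along col 255
for v in range(20,155,6): print(v,p[v,255],np.round(X[v,255]*1000,1))
E
```

```text
deck [  172    25   168   127 19266] [483.4 326.2] [130.5 180.5] 74.25 [79.2 81.3 87.4] cloudrect ((483.27392578125, 326.32958984375), (130.99407958984375, 180.42425537109375), 74.21114349365234)
white [  172    25   168   127 10434] [483.4 326.3] [130.4 180.4] 74.17 [79.  80.3 81.5] cloudrect ((483.304443359375, 326.4376220703125), (130.76953125, 180.42425537109375), 74.21114349365234)
blue [ 179   84  151   61 8225] [476.3 302.4] [ 63.1 168.9] 74.31 [ 85.   86.2 104.1] cloudrect ((476.2942810058594, 302.36773681640625), (63.667625427246094, 169.3659210205078), 74.5317611694336)
ridge [221  89  66   9 501] [482.3 324.2] [ 7.6 68.9] 74.29 [103.5 104.8 106.1] cloudrect ((482.3622741699219, 324.2391052246094), (7.670677661895752, 69.23068237304688), 74.29241943359375)
20 [158 185 198] [506.2 416.    2.1]
26 [156 183 196] [ 5.046e+02  4.100e+02 -2.000e-01]
32 [199 203 205] [499.2 384.4  81. ]
38 [198 202 203] [497.9 379.2  79.5]
44 [199 201 204] [496.4 373.4  80.9]
50 [197 200 201] [494.9 368.1  79.3]
56 [197 200 203] [493.4 362.2  80.1]
62 [200 203 207] [491.9 356.5  79.1]
68 [200 202 206] [490.4 350.6  80.1]
74 [198 201 204] [488.8 344.5  81.5]
80 [198 201 203] [487.3 338.6  80. ]
86 [ 45  91 173] [485.6 332.1  85.4]
92 [ 55  99 184] [484.1 325.1 104.8]
98 [25 48 92] [482.5 319.9  86.8]
104 [ 30  67 121] [480.8 313.7  85.8]
110 [ 36  65 120] [479.2 307.4  86.3]
116 [ 42  90 173] [477.5 301.   85.9]
122 [ 43  88 172] [475.8 294.5  85.3]
128 [ 40  86 173] [474.1 287.9  86. ]
134 [ 42  90 174] [472.4 281.4  86.9]
140 [ 45  88 172] [470.7 274.7  87.4]
146 [172 173 172] [468.5 266.9  80.3]
152 [102 120 129] [462.2 247.7   0.7]
```

Request:
{"name": "send_rows", "arguments": {
  "targets": [
    [[0.5,3.5,-4,-0.015,1],[0.9,6.6,-8,-0.015,1],[0.9,6.7,-12,-0.015,1],[0.9,6.7,-15,-0.015,1],[0.9,6.7,-16.8,-0.015,1],[0.9,6.7,-16.8,-0.015,1],[0.9,6.7,-16.8,-0.015,1]]
  ]
}}

```text
time: 1.6
eef_pos: [0.4781, 0.2982, 0.1039]
tool_rot: [0.796, 0.605, -0.001, -0.001]
wrist_force: [0.6, 0.4, 0.4]
gripper_width: -0.001
```

Request:
{"name": "send_rows", "arguments": {
  "targets": [
    [[0.2,0.8,0,0,1],[0.45,1.6,0,0,1],[0.65,2.4,0,0,1],[0.85,3.1,0,0,1],[1.05,3.8,0,0,1],[1.25,4.5,0,0,1],[1.4,5.1,0,0,1],[1.55,5.6,0,0,1],[1.6,5.9,0,0,1],[1.7,6.1,0,0,1],[1.75,6.3,0,0,1]]
  ]
}}

```text
time: 2.7
eef_pos: [0.495, 0.3601, 0.1036]
tool_rot: [0.796, 0.605, -0.002, -0.0]
wrist_force: [-3.3, -8.0, 6.6]
gripper_width: -0.001
```

Request:
{"name": "send_rows", "arguments": {
  "targets": [
    [[0.1,0.3,0,0,1],[0.15,0.5,0,0,1],[0.15,0.5,0,0,1]]
  ]
}}

```text
time: 3.0
eef_pos: [0.4951, 0.3602, 0.1034]
tool_rot: [0.797, 0.604, -0.006, 0.002]
wrist_force: [-5.6, -14.1, 10.6]
gripper_width: 0.0
```

Request:
{"name": "send_rows", "arguments": {
  "targets": [
    [[-0.4,-1.5,0,0,1],[-0.8,-3,2,0,1],[-1.5,-6,6,0,1],[-2.4,-9,10,0,1],[-2.8,-11,14,0,1],[-2.8,-12,16,0,1],[-2.8,-12,16,0,1],[-2.8,-12,16,0,1]]
  ]
}}

```text
time: 3.8
eef_pos: [0.4671, 0.2406, 0.2635]
tool_rot: [0.797, 0.604, -0.005, 0.002]
wrist_force: [-0.1, 0.9, -0.4]
gripper_width: -0.002
```

```bash
python3 - <<'E'
from bench import arm
from h import *
st=arm.observe();print(st['eef_pos'],st['wrist_force'],st['time'])
p,d=arm.read_camera("wrist");cv2.imwrite("pics/w2.png",p[:,:,::-1]);np.savez("w2.npz",p=p,d=d,pos=st['eef_pos'],q=st['tool_rot'])
p=p.astype(int)
X=cloud(arm,"wrist",d,st);r,g,b=p[...,0],p[...,1],p[...,2]
def rep(l,m,h):
    m=m.astype(np.uint8);k,lab,s,_=cv2.connectedComponentsWithStats(m)
    i=1+np.argmax(s[1:,4]);v,u=np.where(lab==i)
    P=onplane(arm,"wrist",np.c_[u,v],h,st);c,wh,a=rect(P[:,:2])
    q=X[lab==i];print(l,s[i],np.round(c,1),np.round(wh,1),round(a,2),np.round(np.percentile(q[:,2]*1000,[5,50,95]),1))
deck=(X[...,2]>.07)&(X[...,2]<.12)&(X[...,1]>.2)
rep('deck',cv2.morphologyEx(deck.astype(np.uint8),cv2.MORPH_CLOSE,np.ones((15,15))),.08)
blue=(b>100)&(r<80)&(X[...,2]>.06)
rep('blue',blue,.086)
ridge=blue&(X[...,2]>.096);rep('ridge',ridge,.105)
yh=np.array([.2715,.9624]);xh=np.array([.9624,-.2715]);c=np.array([.4834,.3263])
q=X[...,:2]-c;cx,cy=q@xh,q@yh
slot=(X[...,2]<.07)&(abs(cx)<.085)&(abs(cy)<.06);rep('slot',slot,.08)
dk=(r<120)&(abs(cx)<.085)&(abs(cy)<.06)&~((b>100)&(r<80)); rep('dark',dk,.08)
# slot via plane
v,u=np.mgrid[0:384,0:512];P=onplane(arm,"wrist",np.c_[u.ravel(),v.ravel()],.08,st).reshape(384,512,3)
q=P[...,:2]-c;cx,cy=q@xh,q@yh
m=(r<150)&(abs(cx)<.082)&(cy<-.015)&(cy>-.055);rep('slotplane',m,.08)
E
```

```text
[0.4671308  0.24055251 0.26352308] [-0.09737175  0.86342005 -0.36061026] 3.8
deck [  167    28   174   126 17995] [483.3 326.1] [129.8 180.3] 74.07 [nan nan nan]
blue [  171    32   165    66 10249] [490.8 353.7] [ 62.4 168.9] 74.31 [ 85.   86.2 104.2]
ridge [217  34  72   9 639] [496.8 374.8] [ 6.8 68.6] 74.28 [103.5 105.1 106.4]
slot [ 195  114  121   20 2291] [476.2 295.8] [ 21.2 137. ] 74.3 [2.8 4.2 5.6]
dark [218  42  70   5 274] [496.1 374.5] [ 3.7 72.5] 74.28 [ 88.7  97.6 104. ]
slotplane [ 189  113  130   20 2277] [475.  297.2] [ 21.2 146.5] 74.34 [nan nan nan]
```

View pics/w2.png

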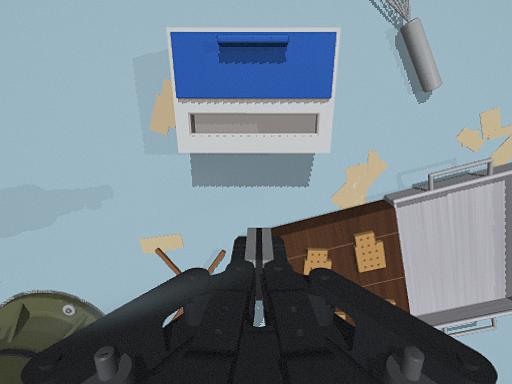

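Request:
{"name": "send_rows", "arguments": {
  "targets": [
    [[0,-5,0.5,0,1],[0,-10,0.5,0,1],[0,-15,0.5,0,1],[0,-20,0.5,0,1],[0,-25,0.5,0,1],[0,-30,0.5,0,1],[0,-35,0.5,0,1],[0,-40,0.5,0,1],[0,-45,0.5,0,1],[-0.5,-50,0.5,0,1],[-1,-55,0.5,0,1],[-1,-60,0.5,0,1],[-1,-63,0.5,0,1],[-1,-64,0.5,0,1],[-1,-64,0.5,0,1],[-1,-64,0.5,0,1]]
  ]
}}

```text
time: 5.45
eef_pos: [0.4575, -0.3972, 0.2665]
tool_rot: [0.796, 0.605, -0.006, 0.0]
wrist_force: [0.0, 0.6, 0.7]
gripper_width: 0.002
```

```bash
python3 - <<'E'
from bench import arm
from h import *
st=arm.observe();print(st['eef_pos'],st['tool_rot'],st['joint_pos'],st['time'])
p,d=arm.read_camera("wrist");cv2.imwrite("pics/w3.png",p[:,:,::-1]);np.savez("w3.npz",p=p,d=d,pos=st['eef_pos'],q=st['tool_rot'])
p=p.astype(int)
X=cloud(arm,"wrist",d,st);r,g,b=p[...,0],p[...,1],p[...,2]
def rep(l,m,h):
    m=m.astype(np.uint8);k,lab,s,_=cv2.connectedComponentsWithStats(m)
    i=1+np.argmax(s[1:,4]);v,u=np.where(lab==i)
    P=onplane(arm,"wrist",np.c_[u,v],h,st);c,wh,a=rect(P[:,:2])
    q=X[lab==i];print(l,s[i],np.round(c,1),np.round(wh,1),round(a,2),np.round(np.nanpercentile(q[:,2]*1000,[5,50,95]),1))
rep('handle',(X[...,2]>.1)&(X[...,2]<.116)&(X[...,1]<-.2)&(r>b+10),.108)
rep('handlecol',(X[...,2]>.07)&(X[...,2]<.116)&(X[...,1]<-.2)&(r>b+10),.108)
rep('green',(X[...,2]>.055)&(X[...,2]<.07)&(X[...,1]<-.2)&(g>r+10),.062)
E
```

```text
[ 0.45746446 -0.39719172  0.266541  ] [ 7.96169493e-01  6.05043792e-01 -6.00400720e-03  3.15706650e-04] [0.66644469 0.45504343 0.00221773 1.51466301 0.01171954 1.17430056
 0.39277175] 5.45
handle [ 239   73   37   89 2371] [ 469.5 -336. ] [88.8 28.9] 67.05 [106.4 108.  109.3]
handlecol [ 239   73   37   89 2371] [ 469.5 -336. ] [88.8 28.9] 67.05 [106.4 108.  109.3]
green [256  54  16  21 268] [ 492.4 -281.3] [20.3 15.8] 66.46 [60.5 61.9 63.4]
```

View pics/w3.png

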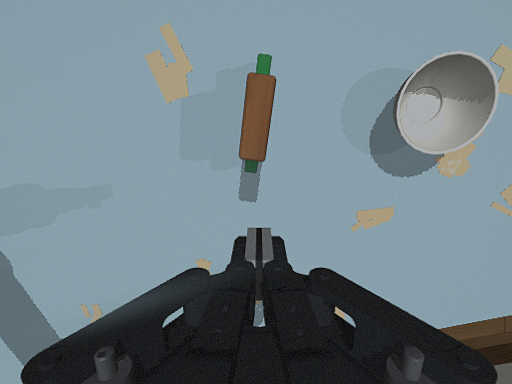

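Request:
{"name": "send_rows", "arguments": {
  "targets": [
    [[0.6,3,-2,-0.13,0],[1.2,6.1,-4,-0.13,0],[1.2,6.1,-6,-0.13,0],[1.2,6.1,-10,-0.13,0],[1.2,6.1,-14,-0.13,0],[1.2,6.1,-16.5,-0.13,0],[1.2,6.1,-18,-0.13,0],[1.2,6.1,-18,-0.13,0],[1.2,6.1,-18,-0.13,0]]
  ]
}}

```text
time: 6.4
eef_pos: [0.4703, -0.3347, 0.0877]
tool_rot: [0.833, 0.553, -0.006, 0.0]
wrist_force: [0.6, -0.7, 0.3]
gripper_width: 0.996
```

Request:
{"name": "send_rows", "arguments": {
  "targets": [
    [[-0.1,-0.1,-0.1,0,0.5],[-0.1,-0.1,-0.1,0,1],[-0.1,-0.1,-0.1,0,1],[-0.1,-0.1,-0.1,0,1],[-0.1,-0.1,-0.1,0,1],[-0.1,-0.1,-0.1,0,1],[-0.1,-0.1,-0.1,0,1]]
  ],
  "squeeze": 80
}}

```text
time: 7.1
eef_pos: [0.4702, -0.3362, 0.0875]
tool_rot: [0.833, 0.553, -0.005, 0.001]
wrist_force: [0.1, -0.6, 5.6]
gripper_width: 0.338
```

```bash
python3 - <<'E'
from bench import arm
from h import *
z=np.load("wrist0.npz");p=z['p'].astype(int)
st=dict(eef_pos=np.array([.624516,-.000067,.241438]),tool_rot=np.array([.7070865,.7071265,-.000636,-.000622]))
X=cloud(arm,"wrist",z['d'],st);r,g,b=p[...,0],p[...,1],p[...,2]
def rep(l,m,h,all=0):
    m=m.astype(np.uint8);k,lab,s,_=cv2.connectedComponentsWithStats(m)
    for i in range(1,k):
        if s[i,4]<600: continue
        v,u=np.where(lab==i)
        P=onplane(arm,"wrist",np.c_[u,v],h,st);c,wh,a=rect(P[:,:2]);q=X[lab==i]
        print(l,s[i],np.round(c,1),np.round(wh,1),round(a,2),np.round(np.nanpercentile(q[:,2]*1000,[5,50,95]),1),'x',np.round([P[:,0].min()*1000,P[:,0].max()*1000]),'y',np.round([P[:,1].min()*1000,P[:,1].max()*1000]))
top=(X[...,2]>.034)&(X[...,2]<.055)&(r>b+10)&(X[...,0]<.66)&(X[...,1]>-.16)&(np.arange(384)[:,None]<250)
rep('board',top,.04)
rep('crisp',top&(r>140),.047)
pan=(X[...,2]>.026)&(X[...,2]<.036)&(X[...,0]>.64)&(np.arange(384)[:,None]<262);rep('pan',cv2.morphologyEx(pan.astype(np.uint8),cv2.MORPH_CLOSE,np.ones((3,3))),.032)
E
```

```text
board [   96    60   174   187 29001] [537.3   7.3] [197.9 237.4] 0.44 [39.  40.5 47.7] x [438. 637.] y [-111.  126.]
crisp [ 211   84   35   56 1656] [587.1  69.4] [62.4 39.6] 89.18 [45.9 47.1 48.5] x [567. 607.] y [ 38. 100.]
crisp [ 140   87   40   62 1663] [506.9  62.4] [62.6 40.3] 72.43 [45.7 47.1 48.4] x [479. 529.] y [27. 97.]
crisp [ 212  186   39   50 1234] [588.1 -55.7] [63.5 40.5] 71.32 [46.  47.2 48.4] x [560. 612.] y [-91. -21.]
crisp [ 155  191   34   48 1186] [508.4 -60.5] [63.6 39.8] 76.85 [46.1 47.2 48.5] x [483. 532.] y [-95. -28.]
pan [ 274   27  164  222 3223] [735.1  20.9] [188.  279.2] 0.24 [29.5 32.3 33.9] x [641. 830.] y [-119.  161.]
```

Request:
{"name": "send_rows", "arguments": {
  "targets": [
    [[0,0,3,0,1],[0,0,6,0,1],[0,3,9,0.1,1],[0,7,9,0.2,1],[-0.6,11,9,0.3,1],[-1.2,15,9,0.408,1],[-1.2,19,9,0.408,1],[-1.2,23,9,0.408,1],[-1.2,26,9,0.408,1],[-1.2,28,9,0.408,1],[-1.2,28,8,0.408,1],[-1.2,28,7,0.408,1],[-1.2,28,7,0.408,1],[-1.2,28,7,0.408,1]]
  ]
}}

```text
time: 8.5
eef_pos: [0.4576, -0.0574, 0.1569]
tool_rot: [0.704, 0.71, -0.005, 0.002]
wrist_force: [0.5, -1.0, -1.9]
gripper_width: 0.336
```

```bash
python3 - <<'E'
from bench import arm
from h import *
st=arm.observe();print(st['eef_pos'],R.from_quat(st['tool_rot']).as_matrix().round(4),st['wrist_force'],st['time'])
ps=[]
for n in ["scene","side"]:
    p,d=arm.read_camera(n);np.savez(n+"4.npz",p=p,d=d);ps.append(p[100:340])
cv2.imwrite("pics/s4.png",np.vstack(ps)[:,:,::-1])
E
```

```text
[ 0.45762305 -0.05735937  0.15688427] [[-0.0074  1.     -0.0052]
 [ 0.9999  0.0074 -0.0103]
 [-0.0103 -0.0052 -0.9999]] [ 0.5368217  -1.02270871 -1.88723756] 8.5
```

View pics/s4.png

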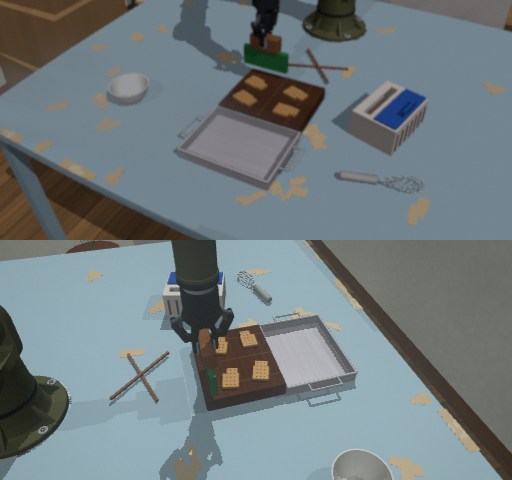

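```bash
python3 - <<'E'
from bench import arm
from h import *
for n in ["scene","side"]:
    z=np.load(n+"4.npz");p=z['p'].astype(int);X=cloud(arm,n,z['d']);r,g,b=p[...,0],p[...,1],p[...,2]
    m=(g>r+20)&(g>b+10)&(X[...,2]>.04)&(X[...,2]<.16)&(X[...,0]>.4)&(X[...,0]<.5)&(X[...,1]<.1)&(X[...,1]>-.2)
    q=X[m]*1000;print(n,m.sum(),np.percentile(q,[1,50,99],axis=0).round(1))
    for y0 in range(-130,20,20):
        s=q[(q[:,1]>y0)&(q[:,1]<y0+20)]
        if len(s)>5: print(y0,len(s),s[:,2].min().round(1),s[:,2].max().round(1),np.median(s[:,0]).round(1))
E
```

```text
scene 709 [[ 454.5 -120.1   75.2]
 [ 466.   -46.4  103.3]
 [ 471.2   13.5  132.7]]
-130 63 75.8 134.0 465.3
-110 95 75.4 130.6 466.7
-90 87 74.6 127.3 466.2
-70 91 73.2 127.8 466.3
-50 98 75.3 128.4 466.3
-30 97 73.8 132.5 466.0
-10 129 74.8 133.0 465.5
10 49 75.7 134.7 461.9
side 193 [[ 450.7 -128.1   73.6]
 [ 457.9 -125.8  116.9]
 [ 465.9  -89.3  133.8]]
-130 163 72.7 133.3 458.1
-110 27 110.9 133.9 457.4
```

Request:
{"name": "send_rows", "arguments": {
  "targets": [
    [[0,0,-1,0,1],[0,0,-2,0,1],[0,0,-2.6,0,1],[0,0,-2.8,0,1],[0,0,-2.9,0,1],[0,0,-2.9,0,1]]
  ]
}}

```text
time: 9.2
eef_pos: [0.4582, -0.057, 0.1284]
tool_rot: [0.704, 0.71, -0.005, 0.002]
wrist_force: [0.8, 1.3, -3.2]
gripper_width: 0.339
```

Request:
{"name": "send_rows", "arguments": {
  "targets": [
    [[0,0,-0.1,0,1],[0,0,-0.15,0,1],[0,0,-0.15,0,1]]
  ]
}}

```text
time: 9.5
eef_pos: [0.4585, -0.057, 0.1274]
tool_rot: [0.704, 0.71, -0.005, 0.003]
wrist_force: [-1.3, -0.2, 4.1]
gripper_width: 0.337
```

Request:
{"name": "send_rows", "arguments": {
  "targets": [
    [[0,0,0.1,0,1],[1,0,0.1,0,1],[2.2,0,0.1,0,1],[3.4,0,0.1,0,1],[4.6,0,0.1,0,1],[5.8,0,0.1,0,1],[7,0,0.1,0,1],[8.2,0,0.1,0,1],[9.4,0.1,0.1,0,1],[10.6,0.1,0.1,0,1],[11.8,0.1,0.1,0,1],[13,0.1,0.1,0,1],[14.2,0.1,0.1,0,1],[15.4,0.1,0.1,0,1],[16.6,0.1,0.1,0,1],[17.8,0.1,0.1,0,1],[18.8,0.1,0.1,0,1],[19.6,0.1,0.1,0,1],[20,0.1,0.1,0,1],[20,0.1,0.1,0,1]]
  ]
}}

```text
time: 11.5
eef_pos: [0.6588, -0.056, 0.1282]
tool_rot: [0.704, 0.71, -0.005, 0.003]
wrist_force: [0.8, 0.6, -2.8]
gripper_width: 0.342
```

```bash
cat > snap.py <<'E'
from bench import arm
from h import *
import sys
t=sys.argv[1]
st=arm.observe();print(st['eef_pos'],R.from_quat(st['tool_rot']).as_matrix().round(4)[:,1],st['wrist_force'],st['time'])
ps=[]
for n in ["scene","side"]:
    p,d=arm.read_camera(n);np.savez(n+t+".npz",p=p,d=d);ps.append(p[100:340])
cv2.imwrite(f"pics/s{t}.png",np.vstack(ps)[:,:,::-1])
E
python3 snap.py 5
```

```text
[ 0.65884535 -0.05601518  0.12816626] [ 1.      0.0079 -0.003 ] [ 0.80631407  0.56975694 -2.81451576] 11.5
```

View pics/s5.png

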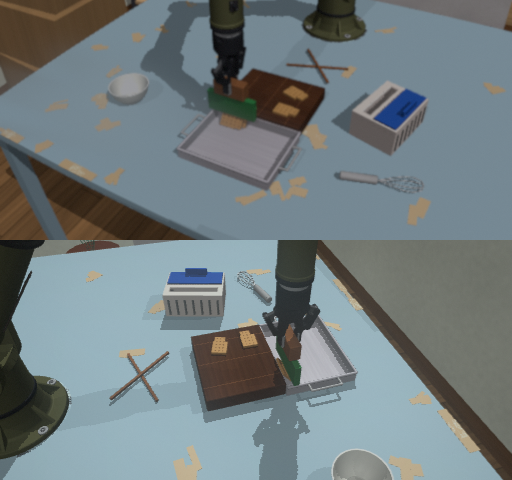

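Request:
{"name": "send_rows", "arguments": {
  "targets": [
    [[0,0,2,0,1],[0,0,4,0,1],[-3,0,4.5,0,1],[-7,0,4.5,0,1],[-11,2,4.5,0,1],[-15,5,4.5,0,1],[-18,8,4.5,0,1],[-19.5,11,4,0,1],[-20.1,12,3,0,1],[-20.1,12,3,0,1],[-20.1,12,3,0,1]]
  ]
}}

```text
time: 12.7
eef_pos: [0.4573, 0.0633, 0.1587]
tool_rot: [0.704, 0.71, -0.005, 0.003]
wrist_force: [-0.0, -0.4, -1.9]
gripper_width: 0.342
```

```bash
python3 snap.py 6
```

```text
[0.4573113  0.06330413 0.15871391] [ 1.      0.0079 -0.003 ] [-0.01562425 -0.37028862 -1.8803466 ] 12.7
```

View pics/s6.png

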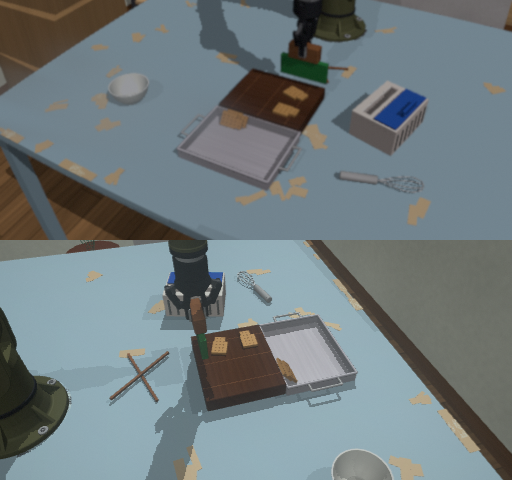

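Request:
{"name": "send_rows", "arguments": {
  "targets": [
    [[0.1,0.1,-1,0,1],[0.1,0.1,-2,0,1],[0.1,0.1,-2.7,0,1],[0.1,0.1,-3,0,1],[0.1,0.1,-3.05,0,1],[0.1,0.1,-3.05,0,1]]
  ]
}}

```text
time: 13.4
eef_pos: [0.4589, 0.0638, 0.1281]
tool_rot: [0.705, 0.709, -0.005, 0.003]
wrist_force: [0.1, 0.8, -1.6]
gripper_width: 0.339
```

Request:
{"name": "send_rows", "arguments": {
  "targets": [
    [[0,0,0,0,1],[1,0,0,0,1],[2.2,0,0,0,1],[3.4,0,0,0,1],[4.6,0,0,0,1],[5.8,0,0,0,1],[7,0,0,0,1],[8.2,0,0,0,1],[9.4,0.1,0,0,1],[10.6,0.1,0,0,1],[11.8,0.1,0,0,1],[13,0.1,0,0,1],[14.2,0.1,0,0,1],[15.4,0.1,0,0,1],[16.6,0.1,0,0,1],[17.8,0.1,0,0,1],[18.8,0.1,0,0,1],[19.6,0.1,0,0,1],[20.1,0.1,0,0,1],[20.1,0.1,0,0,1]]
  ]
}}

```text
time: 15.4
eef_pos: [0.6604, 0.0648, 0.1279]
tool_rot: [0.705, 0.709, -0.005, 0.003]
wrist_force: [-0.5, 0.6, -2.1]
gripper_width: 0.34
```

Request:
{"name": "send_rows", "arguments": {
  "targets": [
    [[0,0,2,0,1],[0,0,5,0,1],[-3,-2,9,0,1],[-6,-5,12,0,1],[-6,-8,13,0,1],[-5,-10,13,0,1],[-4,-12,13,0,1],[-4,-12,13,0,1],[-4,-12,13,0,1]]
  ]
}}

```text
time: 16.3
eef_pos: [0.6199, -0.0553, 0.2577]
tool_rot: [0.705, 0.709, -0.005, 0.002]
wrist_force: [0.1, 0.0, -2.5]
gripper_width: 0.335
```

```bash
python3 snap.py 7; python3 - <<'E'
from bench import arm
from h import *
st=arm.observe()
p,d=arm.read_camera("wrist");cv2.imwrite("pics/w7.png",p[:,:,::-1]);np.savez("w7.npz",p=p,d=d,pos=st['eef_pos'],q=st['tool_rot'])
E
```

```text
[ 0.61988008 -0.05533173  0.25772662] [ 1.      0.0051 -0.0034] [ 0.06256156  0.01095102 -2.49585598] 16.3
```

View pics/s7.png

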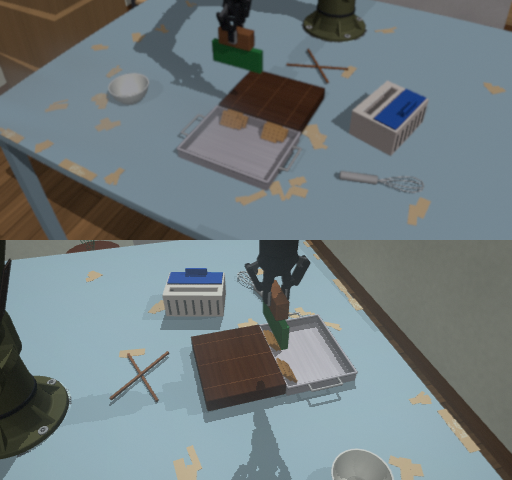

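View pics/w7.png

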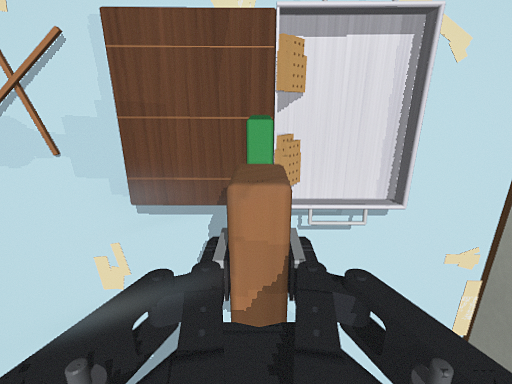

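```bash
python3 - <<'E'
from bench import arm
from h import *
z=np.load("w7.npz");p=z['p'].astype(int);st=dict(eef_pos=z['pos'],tool_rot=z['q'])
X=cloud(arm,"wrist",z['d'],st)*1000;r,g,b=p[...,0],p[...,1],p[...,2]
for v in [45,60,75,140,155,175]:
    for u in range(272,312,3): print(v,u,p[v,u],X[v,u].round(0)[[0,1,2]]) if r[v,u]>b[v,u]+30 else None
cv2.imwrite("pics/w7z.png",cv2.resize(z['p'][0:215,240:340,::-1],None,fx=2.7,fy=2.7,interpolation=cv2.INTER_CUBIC))
E
```

```text
45 272 [88 56 43] [632.  89.  42.]
45 281 [180 141  90] [643.  90.  36.]
45 284 [179 141  89] [647.  90.  36.]
45 287 [173 137  86] [651.  90.  33.]
45 290 [177 140  88] [654.  90.  33.]
45 293 [177 138  88] [658.  91.  32.]
45 296 [182 142  90] [662.  92.  27.]
45 299 [155 119  76] [666.  92.  22.]
45 302 [158 120  73] [671.  94.  16.]
60 272 [97 64 45] [633.  73.  39.]
60 278 [172 130  71] [640.  74.  34.]
60 281 [177 138  87] [644.  74.  38.]
60 284 [179 138  88] [648.  74.  34.]
60 287 [176 138  86] [651.  74.  37.]
60 290 [177 137  85] [655.  74.  35.]
60 293 [178 138  85] [658.  74.  33.]
60 296 [181 141  90] [663.  75.  27.]
60 299 [179 142  91] [667.  76.  22.]
60 302 [180 142  89] [672.  77.  16.]
60 305 [176 135  79] [676.  78.  10.]
75 272 [93 62 42] [633.  57.  40.]
75 278 [175 135  81] [641.  57.  35.]
75 281 [180 141  88] [644.  57.  38.]
75 284 [176 136  86] [648.  58.  34.]
75 287 [178 139  89] [652.  57.  37.]
75 290 [178 140  89] [655.  57.  36.]
75 293 [111  80  46] [659.  58.  32.]
75 296 [185 147  93] [664.  58.  27.]
75 299 [173 135  83] [669.  59.  19.]
75 302 
[... 418 characters left out ...]
55 278 [181 140  90] [643. -40.  40.]
155 281 [178 139  89] [648. -41.  35.]
155 284 [149 119  78] [652. -42.  29.]
155 287 [161 128  80] [656. -42.  30.]
155 290 [127  96  62] [660. -42.  30.]
155 293 [115  85  54] [665. -43.  24.]
155 296 [153 118  78] [670. -44.  17.]
155 299 [180 138  84] [675. -45.  12.]
175 272 [108  78  58] [625.  -9. 262.]
175 275 [106  79  56] [626.  -9. 262.]
175 278 [104  74  57] [628.  -9. 261.]
175 281 [103  76  59] [629.  -9. 262.]
175 284 [104  76  54] [631. -10. 259.]
175 287 [184 146  95] [657. -69.  36.]
175 290 [181 141  92] [662. -71.  28.]
175 293 [178 140  90] [667. -72.  23.]
175 296 [181 139  91] [672. -74.  15.]
175 299 [172 129  71] [678. -76.   8.]
```

View pics/w7z.png

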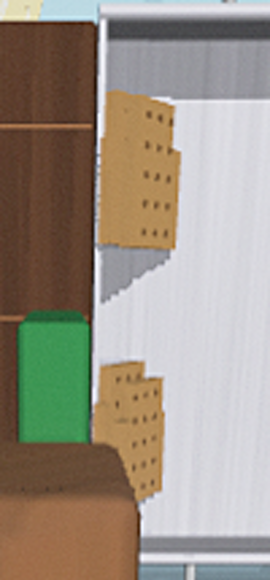

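Request:
{"name": "send_rows", "arguments": {
  "targets": [
    [[4,-2,-1,0,1],[8,-5,-3,0,1],[11,-6,-5,0,1],[11,-6,-5,0,1],[11,-6,-5,0,1]]
  ]
}}

```text
time: 16.95
eef_pos: [0.7297, -0.1126, 0.2058]
tool_rot: [0.704, 0.71, -0.005, 0.001]
wrist_force: [-0.1, 0.3, -2.1]
gripper_width: 0.341
```

```bash
python3 - <<'E'
from bench import arm
from h import *
st=arm.observe();print(st['eef_pos'])
p,d=arm.read_camera("wrist");cv2.imwrite("pics/w8.png",p[:,:,::-1]);np.savez("w8.npz",p=p,d=d,pos=st['eef_pos'],q=st['tool_rot'])
X=cloud(arm,"wrist",d,st)*1000;r,g,b=[p[...,i].astype(int) for i in range(3)]
m=(X[...,0]>630)&(X[...,0]<700)&(X[...,2]<50)&(abs(X[...,1])<140)&(r>b+30)&(r>130)
for y0 in (-80,-60,-40,55,70,85):
  s=X[m&(abs(X[...,1]-y0)<4)];o=[]
  for x0 in range(632,700,3):
    t=s[abs(s[:,0]-x0)<1.5]
    if len(t)>0:o.append((x0,int(np.median(t[:,2]).round()),len(t)))
  print(y0,o)
E
```

```text
[ 0.72966562 -0.11263288  0.20575343]
-80 [(638, 32, 2), (641, 36, 4), (644, 40, 1), (647, 36, 3), (650, 35, 13), (653, 38, 17), (656, 37, 24), (659, 34, 21), (662, 28, 22), (665, 26, 21), (668, 21, 17), (671, 18, 19), (674, 13, 19), (677, 9, 20)]
-60 [(638, 35, 1), (641, 37, 16), (644, 38, 20), (647, 36, 23), (650, 36, 17), (653, 38, 19), (656, 36, 25), (659, 32, 23), (662, 28, 26), (665, 24, 23), (668, 20, 21), (671, 17, 21), (674, 13, 21), (677, 9, 20)]
-40 [(638, 35, 4), (641, 36, 17), (644, 39, 20), (647, 36, 30), (650, 33, 26), (653, 29, 22), (656, 32, 23), (659, 31, 19), (662, 28, 27), (665, 24, 18), (668, 20, 21), (671, 17, 20), (674, 13, 24), (677, 10, 6)]
55 [(638, 34, 11), (641, 36, 24), (644, 38, 29), (647, 36, 42), (650, 35, 23), (653, 37, 30), (656, 36, 41), (659, 33, 32), (662, 28, 35), (665, 25, 31), (668, 21, 30), (671, 18, 28), (674, 14, 26), (677, 10, 34), (680, 6, 1)]
70 [(674, 12, 4), (677, 11, 6), (680, 8, 3)]
85 []
```

View pics/w8.png

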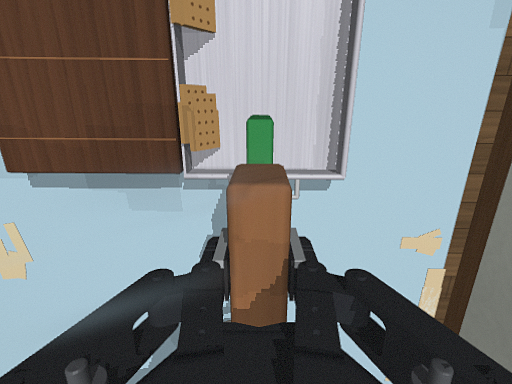

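Request:
{"name": "send_rows", "arguments": {
  "targets": [
    [[-3,3,0,0,1],[-6,6,0,0,1],[-7.7,7.5,-2,0,1],[-7.7,7.5,-4,0,1],[-7.7,7.5,-6,0,1],[-7.7,7.5,-7.2,0,1],[-7.7,7.5,-7.2,0,1],[-7.7,7.5,-7.2,0,1]]
  ]
}}

```text
time: 17.8
eef_pos: [0.6532, -0.0369, 0.1369]
tool_rot: [0.704, 0.71, -0.004, 0.002]
wrist_force: [0.8, -0.4, -1.4]
gripper_width: 0.34
```

Request:
{"name": "send_rows", "arguments": {
  "targets": [
    [[0,0,-0.5,0,1],[0,0,-0.9,0,1],[0,0,-1.3,0,1],[0,0,-1.6,0,1],[0,0,-1.6,0,1]]
  ]
}}

```text
time: 18.3
eef_pos: [0.6538, -0.0367, 0.1246]
tool_rot: [0.704, 0.71, -0.003, 0.003]
wrist_force: [-7.5, 2.0, 22.3]
gripper_width: 0.338
```

Request:
{"name": "send_rows", "arguments": {
  "targets": [
    [[0.4,0,-0.1,0,1],[0.8,0,-0.2,0,1],[1.2,0,-0.3,0,1],[1.6,0,-0.3,0,1],[2,0,-0.3,0,1]]
  ]
}}

```text
time: 18.8
eef_pos: [0.6742, -0.0367, 0.1218]
tool_rot: [0.704, 0.71, -0.003, 0.004]
wrist_force: [0.5, -0.5, -2.7]
gripper_width: 0.34
```

```bash
python3 snap.py 9
```

```text
[ 0.67415485 -0.03669446  0.12180477] [1.     0.0093 0.0013] [ 0.52417731 -0.48771258 -2.72940744] 18.8
```

View pics/s9.png

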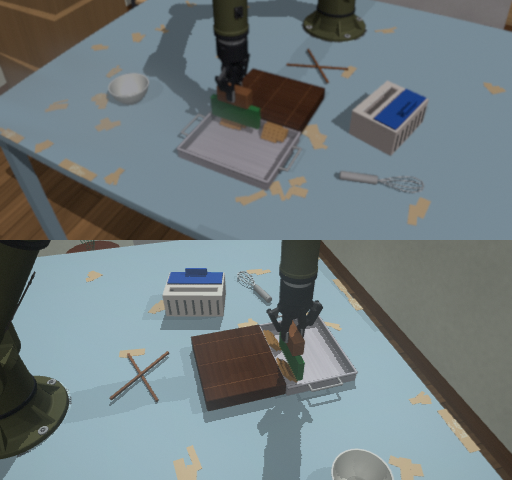

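Request:
{"name": "send_rows", "arguments": {
  "targets": [
    [[0,0,2,0,1],[-0.5,3,3,0,1],[-2,7,3,0,1],[-2.1,8.7,2.6,0,1],[-2.1,8.7,2,0,1],[-2.1,8.7,1.2,0,1],[-2.1,8.7,0.5,0,1],[-2,8.7,-0.1,0,1],[-1.7,8.7,-0.2,0,1],[-1.3,8.7,-0.3,0,1],[-0.9,8.7,-0.4,0,1],[-0.5,8.7,-0.4,0,1],[0,8.7,-0.4,0,1]]
  ]
}}

```text
time: 20.2
eef_pos: [0.6746, 0.05, 0.1167]
tool_rot: [0.704, 0.71, -0.003, 0.003]
wrist_force: [-0.2, -0.4, -2.7]
gripper_width: 0.341
```

Request:
{"name": "send_rows", "arguments": {
  "targets": [
    [[0,0,2,0,1],[0,0,5,0,1],[-2,-5,9,0,1],[-5,-9,13,0,1],[-7,-12,14,0,1],[-7,-12,14,0,1],[-7,-12,14,0,1]]
  ]
}}

```text
time: 20.9
eef_pos: [0.6042, -0.0737, 0.2586]
tool_rot: [0.706, 0.708, -0.003, 0.005]
wrist_force: [0.2, 0.3, -3.2]
gripper_width: 0.34
```

```bash
python3 - <<'E'
from bench import arm
from h import *
st=arm.observe();print(st['eef_pos'])
p,d=arm.read_camera("wrist");cv2.imwrite("pics/w10.png",p[:,:,::-1]);np.savez("w10.npz",p=p,d=d,pos=st['eef_pos'],q=st['tool_rot'])
X=cloud(arm,"wrist",d,st)*1000;r,g,b=[p[...,i].astype(int) for i in range(3)]
m=(X[...,0]>630)&(X[...,0]<740)&(X[...,2]<50)&(abs(X[...,1])<140)&(r>b+30)&(r>130)
for y0 in (-80,-60,-40,40,55,70,85):
  s=X[m&(abs(X[...,1]-y0)<4)];o=[]
  for x0 in range(632,740,4):
    t=s[abs(s[:,0]-x0)<2]
    if len(t)>0:o.append((x0,int(np.median(t[:,2]).round())))
  print(y0,o)
E
```

```text
[ 0.60417132 -0.07374794  0.25863795]
-80 [(640, 38), (648, 35), (652, 37), (656, 36), (660, 32), (664, 27), (668, 22), (672, 17), (676, 12), (680, 10)]
-60 [(640, 36), (644, 39), (648, 35), (652, 37), (656, 35), (660, 31), (664, 27), (668, 22), (672, 16), (676, 12), (680, 8)]
-40 [(640, 36), (644, 37), (648, 35), (652, 31), (656, 29), (660, 31), (664, 26), (668, 22), (672, 17), (676, 12), (680, 9)]
40 [(640, 35), (644, 38), (648, 33), (652, 29), (656, 25), (660, 29), (664, 27), (668, 25), (672, 23), (676, 20), (680, 17), (684, 15), (688, 13), (692, 10), (696, 9)]
55 [(640, 36), (644, 37), (648, 33), (652, 29), (656, 25), (660, 29), (664, 27), (668, 24), (672, 23), (676, 20), (680, 17), (684, 15), (688, 13), (692, 11), (696, 4)]
70 [(640, 35), (644, 38), (648, 33), (652, 28), (656, 25), (660, 29), (664, 27), (668, 24), (672, 22), (676, 20), (680, 18), (684, 15), (688, 13), (692, 11), (696, 4)]
85 [(632, 41), (640, 35), (644, 36), (648, 33), (652, 28), (656, 24), (660, 24), (664, 27), (668, 25), (672, 22), (676, 20), (680, 17), (684, 15), (688, 14), (692, 11), (696, 7)]
```

View pics/w10.png

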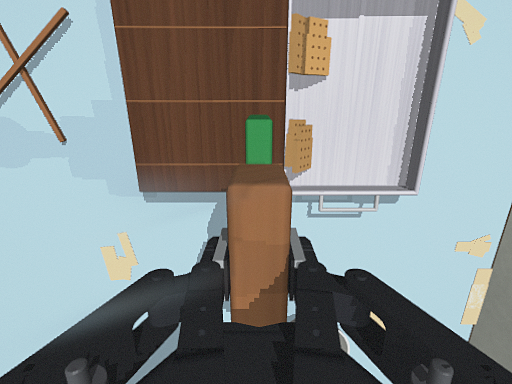

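```bash
cat > inhand.py <<'E'
import sys
from bench import arm
from h import *
for n in sys.argv[1:]:
    z=np.load(n+".npz");p=z['p'].astype(int);st=dict(eef_pos=z['pos'],tool_rot=z['q'])
    X=cloud(arm,"wrist",z['d'],st);r,g,b=p[...,0],p[...,1],p[...,2]
    m=(r>b+20)&(X[...,2]>st['eef_pos'][2]-.02)
    u,v=np.meshgrid(np.arange(512),np.arange(384))
    m&=(u>222)&(u<298)&(v>150)&(v<330)
    q=X[m];c,wh,a=rect(q[:,:2])
    A=np.c_[q[:,:2]-st['eef_pos'][:2],np.ones(len(q))];t=q[:,2]-st['eef_pos'][2]
    k=np.abs(t-np.median(t))<.006
    co=np.linalg.lstsq(A[k],t[k],rcond=None)[0]
    qt=q[k];c,wh,a=rect(qt[:,:2])
    print(n,'handle top slope x,y',co[:2].round(4),'height at tcp mm',co[2]*1000,'rect',c,wh,a,'tcp',st['eef_pos'])
    mg=(g>r+30)&(g>b+20)&(u>230)&(u<290)&(v<175)
    q=X[mg];print(' green z rel med',np.nanpercentile((q[:,2]-st['eef_pos'][2])*1000,[5,50,95]).round(1),' xmid',(np.nanpercentile(q[:,0],[2,98])*1000).round(1),' ymax rel',np.nanpercentile((q[:,1]-st['eef_pos'][1])*1000,99.5))
E
python3 inhand.py w7 w8 w10
```

```text
w7 handle top slope x,y [ 0.0036 -0.0091] height at tcp mm 20.485061163637308 rect (618.7664184570312, -47.67341995239258) (29.944379806518555, 78.09977722167969) 0.5508323907852173 tcp [ 0.61990824 -0.0538634   0.25779651]
 green z rel med [-37.1 -25.4 -24.3]  xmid [611.4 626.1]  ymax rel 70.41500451429499
w8 handle top slope x,y [-0.0007 -0.0076] height at tcp mm 20.427661983932964 rect (728.4686889648438, -106.4688949584961) (29.693012237548828, 78.15106964111328) 0.17864178121089935 tcp [ 0.72966562 -0.11263288  0.20575343]
 green z rel med [-27.9 -25.3 -24.2]  xmid [721.  735.6]  ymax rel 70.47043063858334
w10 handle top slope x,y [-0.0032 -0.0095] height at tcp mm 20.804719145012413 rect (602.9763793945312, -67.25161743164062) (29.67023277282715, 77.68448638916016) 0.12494199723005295 tcp [ 0.60417132 -0.07374794  0.25863795]
 green z rel med [-36.9 -25.1 -23.9]  xmid [595.4 610.1]  ymax rel 70.3759062266028
```

Request:
{"name": "send_rows", "arguments": {
  "targets": [
    [[-1,4,0,0.13,1],[-2,8,0,0.26,1],[-3,12,0,0.4,1],[-4,16,0,0.54,1],[-5,20,0,0.68,1],[-6,24,0,0.82,1],[-6.5,28,0,0.96,1],[-7,32,0,1.1,1],[-7.2,34.5,-2,1.2,1],[-7.2,35.4,-4,1.284,1],[-7.2,35.4,-6,1.284,1],[-7.2,35.4,-7.5,1.284,1],[-7.2,35.4,-7.5,1.284,1],[-7.2,35.4,-7.5,1.284,1]]
  ]
}}

```text
time: 22.35
eef_pos: [0.5322, 0.2842, 0.182]
tool_rot: [0.139, 0.99, 0.0, 0.004]
wrist_force: [0.6, 1.2, -1.6]
gripper_width: 0.341
```

```bash
python3 - <<'E'
from bench import arm
from h import *
st=arm.observe();print(st['eef_pos'],R.from_quat(st['tool_rot']).as_matrix().round(4),st['joint_pos'],st['time'])
p,d=arm.read_camera("wrist");cv2.imwrite("pics/w11.png",p[:,:,::-1]);np.savez("w11.npz",p=p,d=d,pos=st['eef_pos'],q=st['tool_rot'])
E
python3 snap.py 11
```

```text
[0.5322275  0.28422647 0.18198868] [[-9.614e-01  2.750e-01  7.800e-03]
 [ 2.750e-01  9.614e-01 -2.000e-04]
 [-7.600e-03  1.900e-03 -1.000e+00]] [-0.23278931  0.54910796 -0.48264928  1.65129869  0.29643956  1.00768304
  0.47897511] 22.35
[0.53267628 0.28417379 0.18272014] [0.2754 0.9613 0.0029] [ 0.33961418  0.26088871 -2.14460582] 22.4
```

View pics/w11.png

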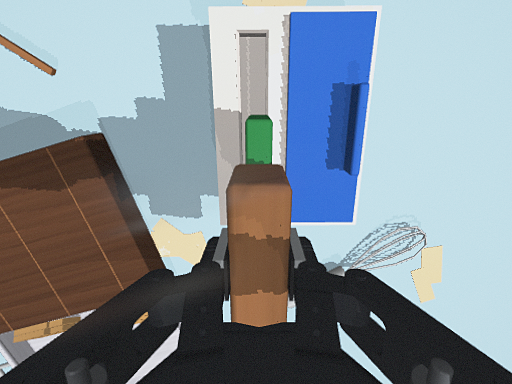

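View pics/s11.png

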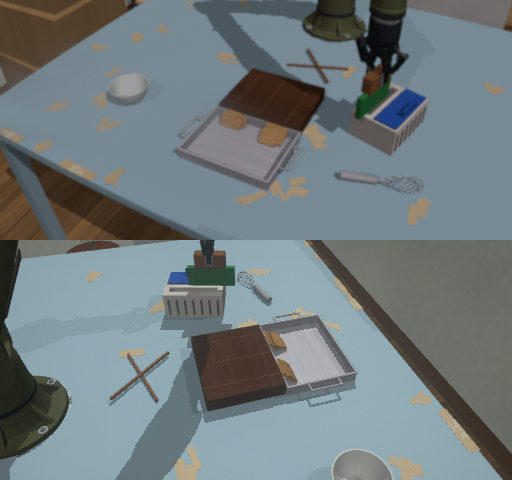

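```bash
cat > al.py <<'E'
import sys
from bench import arm
from h import *
z=np.load(sys.argv[1]+".npz");p=z['p'].astype(int);st=dict(eef_pos=z['pos'],tool_rot=z['q'])
Rt=R.from_quat(z['q']).as_matrix();print('yaw toolx',np.degrees(np.arctan2(Rt[1,0],Rt[0,0])))
X=cloud(arm,"wrist",z['d'],st);r,g,b=p[...,0],p[...,1],p[...,2]
u,v=np.meshgrid(np.arange(512),np.arange(384))
P=onplane(arm,"wrist",np.c_[u.ravel(),v.ravel()],.08,st).reshape(384,512,3)
yh=np.array([.2715,.9624]);xh=np.array([.9624,-.2715]);c=np.array([.4834,.3263])
cx,cy=(P[...,:2]-c)@xh*1000,(P[...,:2]-c)@yh*1000
for row in (45,60,75,90,105):
    s=(X[row,:,2]<.07)&(u[row]>215)&(u[row]<285)
    uu=np.where(s)[0];print(row,'slot cols',uu.min(),uu.max(),'cy',cy[row,uu.min()-1].round(1),cy[row,uu.max()+1].round(1),'cx',cx[row,255].round(1), [int(r[row,k]) for k in range(232,276,2)])
col=[int(r[k,253]) for k in range(24,48)];print('col r',col,'cx',[cx[k,253].round(1) for k in range(24,48,2)])
# blade in caddy coords
mg=(g>r+30)&(g>b+20)&(u>230)&(u<290)&(v<175)&(v>100)
q=X[mg];bx,by=(q[:,:2]-c)@xh*1000,(q[:,:2]-c)@yh*1000
top=q[:,2]>st['eef_pos'][2]-.029
print('blade top: cy',np.percentile(by[top],[1,50,99]).round(1),'cx end',np.percentile(bx,[.5,5]).round(1))
f=np.polyfit(bx[top],by[top],1);print('dir',np.degrees(f[0]))
t=(st['eef_pos'][:2]-c);print('tcp cx,cy',(t@xh*1000).round(1),(t@yh*1000).round(1))
# deck extents
dm=(X[...,2]>.076)&(X[...,2]<.1)
print('deck cx min',np.nanpercentile(cx[dm&(u>215)&(u<380)&(v<200)],[.2]),'left edge cy by row',[(row,cy[row,np.where(dm[row]&(u[row]>195))[0].min()].round(1)) for row in (30,50,70)])
E
python3 al.py w11
```

```text
yaw toolx 164.0358418752107
45 slot cols 240 265 cy -42.2 -21.1 cx -64.4 [231, 233, 232, 235, 171, 176, 171, 171, 191, 176, 177, 174, 173, 175, 173, 176, 177, 150, 199, 236, 232, 233]
60 slot cols 240 265 cy -42.5 -21.0 cx -53.8 [234, 237, 234, 234, 169, 175, 176, 172, 193, 177, 176, 176, 174, 176, 173, 172, 176, 157, 204, 233, 233, 233]
75 slot cols 241 265 cy -41.9 -21.0 cx -42.9 [233, 233, 166, 235, 165, 173, 177, 171, 176, 174, 174, 172, 174, 175, 175, 178, 174, 158, 203, 235, 234, 234]
90 slot cols 241 265 cy -42.2 -20.9 cx -31.6 [234, 231, 233, 232, 163, 173, 173, 171, 192, 171, 171, 173, 172, 174, 174, 175, 173, 168, 225, 234, 233, 234]
105 slot cols 241 265 cy -42.5 -20.8 cx -19.9 [233, 234, 233, 232, 227, 171, 174, 171, 194, 171, 173, 171, 175, 177, 173, 170, 175, 172, 223, 235, 234, 234]
col r [233, 232, 233, 234, 234, 224, 175, 179, 187, 109, 80, 85, 84, 189, 178, 174, 174, 178, 173, 175, 179, 177, 171, 176] cx [np.float64(-78.6), np.float64(-77.3), np.float64(-75.9), np.float64(-74.6), np.float64(-73.2), np.float64(-71.9), np.float64(-70.5), np.float64(-69.2), np.float64(-67.8), np.float64(-66.4), np.float64(-65.1), np.float64(-63.7)]
blade top: cy [-34.7 -27.1 -19.9] cx end [nan nan]
dir -0.5085455864595264
tcp cx,cy 58.4 -27.2
deck cx min [-90.25822456] left edge cy by row [(30, np.float64(-64.2)), (50, np.float64(-64.2)), (70, np.float64(-64.3))]
```

Request:
{"name": "send_rows", "arguments": {
  "targets": [
    [[-2,0.4,0,0.004,1],[-4,0.8,0,0.004,1],[-5.4,1.1,0,0.004,1],[-5.75,1.15,-0.2,0.004,1],[-5.75,1.15,-0.5,0.004,1],[-5.75,1.15,-0.8,0.004,1],[-5.75,1.15,-0.8,0.004,1],[-5.75,1.15,-0.8,0.004,1]]
  ]
}}

```text
time: 23.3
eef_pos: [0.4761, 0.2949, 0.175]
tool_rot: [0.138, 0.99, 0.001, 0.005]
wrist_force: [-0.8, 0.3, -2.2]
gripper_width: 0.34
```

```bash
python3 - <<'E'
from bench import arm
from h import *
st=arm.observe();print(st['eef_pos'],st['wrist_force'],st['time'])
p,d=arm.read_camera("wrist");np.savez("w12.npz",p=p,d=d,pos=st['eef_pos'],q=st['tool_rot'])
a=[cv2.resize(p[20:240,150:400],None,fx=2,fy=2)]
cv2.imwrite("pics/w12.png",a[0][:,:,::-1])
for n,sl in (("scene",np.s_[150:270,330:450]),("side",np.s_[90:210,130:250])):
    p,d=arm.read_camera(n);a.append(cv2.resize(p[sl],(400,400),interpolation=cv2.INTER_CUBIC))
cv2.imwrite("pics/s12.png",np.hstack(a[1:])[:,:,::-1])
E
python3 al.py w12 2>&1 | tail -8
```

```text
[0.4760813  0.29487288 0.17497304] [-0.75214723  0.257397   -2.1571818 ] 23.3
tcp cx,cy 1.5 -32.2
Traceback (most recent call last):
  File "al.py", line 24, in <module>
    print('deck cx min',np.nanpercentile(cx[dm&(u>215)&(u<380)&(v<200)],[.2]),'left edge cy by row',[(row,cy[row,np.where(dm[row]&(u[row]>195))[0].min()].round(1)) for row in (30,50,70)])
                                                                                                                 ~~~~~~~~~~~~~~~~~~~~~~~~~~~~~~~~~~~~~^^
ValueError: zero-size array to reduction operation minimum which has no identity
```

View pics/w12.png

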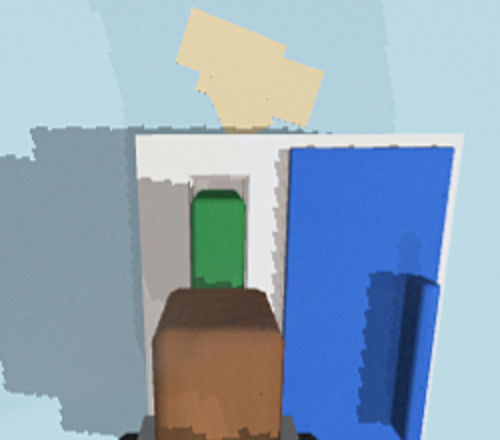

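View pics/s12.png

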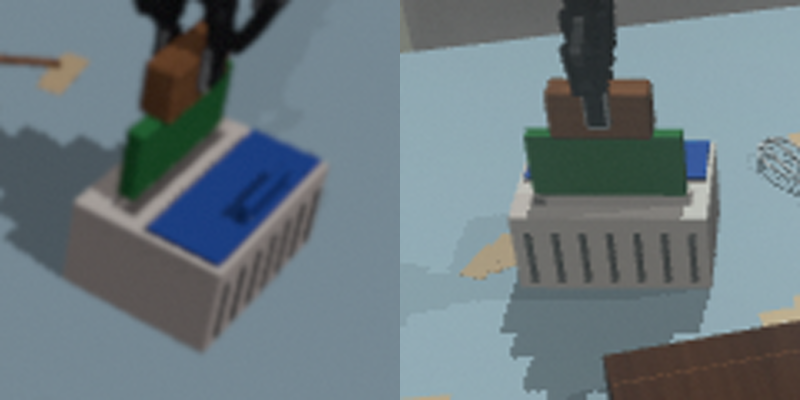

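Request:
{"name": "send_rows", "arguments": {
  "targets": [
    [[-0.1,0.06,0,0,1],[-0.1,0.06,-0.2,0,1],[-0.1,0.06,-0.5,0,1],[-0.1,0.06,-0.8,0,1],[-0.1,0.06,-1.1,0,1],[-0.1,0.06,-1.3,0,1],[-0.1,0.06,-1.3,0,1]]
  ]
}}

```text
time: 24.15
eef_pos: [0.4747, 0.2956, 0.1619]
tool_rot: [0.138, 0.99, 0.001, 0.005]
wrist_force: [0.5, 0.4, -1.7]
gripper_width: 0.335
```

Blade bottom is at 74 mm with no force, so it is in the mouth. Going on down.

Request:
{"name": "send_rows", "arguments": {
  "targets": [
    [[0,0,-0.8,0,1],[0,0,-1.6,0,1],[0,0,-2.4,0,1],[0,0,-3.2,0,1],[0,0,-4,0,1],[0,0,-4.6,0,1],[0,0,-5,0,1],[0,0,-5,0,1]]
  ]
}}

```text
time: 24.95
eef_pos: [0.4744, 0.2955, 0.1112]
tool_rot: [0.138, 0.99, 0.0, 0.005]
wrist_force: [-0.2, -0.3, -2.5]
gripper_width: 0.338
```

Request:
{"name": "send_rows", "arguments": {
  "targets": [
    [[0,0,-0.3,0,1],[0,0,-0.5,0,1],[0,0,-0.7,0,1],[0,0,-0.8,0,1],[0,0,-0.8,0,1]]
  ]
}}

```text
time: 25.45
eef_pos: [0.4745, 0.2955, 0.1051]
tool_rot: [0.138, 0.99, 0.001, 0.005]
wrist_force: [-4.3, -4.0, 14.6]
gripper_width: 0.333
```

Request:
{"name": "send_rows", "arguments": {
  "targets": [
    [[0,0,0,0,1],[0,0,0.05,0,0.3],[0,0,0.05,0,0.3],[0,0,0.05,0,0.3],[0,0,0.05,0,0.3],[0,0,0.05,0,0.3]]
  ]
}}

```text
time: 26.05
eef_pos: [0.4745, 0.2955, 0.1055]
tool_rot: [0.138, 0.99, 0.0, 0.005]
wrist_force: [0.3, -0.1, -0.8]
gripper_width: 0.698
```

Request:
{"name": "send_rows", "arguments": {
  "targets": [
    [[0,0,1,0,0.3],[0,0,3,0,0.3],[0,0,6,0,0.3],[0,0,10,0,0.3],[2,0,14,0,0.3],[6,-1,16,0,0.3],[9,-2,16,0,0.3],[9,-2,16,0,0.3],[9,-2,16,0,0.3]]
  ]
}}

```text
time: 26.95
eef_pos: [0.5645, 0.2751, 0.2655]
tool_rot: [0.138, 0.99, 0.001, 0.005]
wrist_force: [-0.8, 0.2, -0.3]
gripper_width: 0.699
```

```bash
python3 snap.py 13; python3 - <<'E'
from bench import arm
from h import *
st=arm.observe()
p,d=arm.read_camera("wrist");cv2.imwrite("pics/w13.png",p[:,:,::-1]);np.savez("w13.npz",p=p,d=d,pos=st['eef_pos'],q=st['tool_rot'])
X=cloud(arm,"wrist",d,st);r,g,b=[p[...,i].astype(int) for i in range(3)]
ok=(X[...,2]>.05)&(X[...,2]<.15)&(X[...,0]<.62)&(X[...,1]>.2)
m=ok&(r>b+20)&(r<200);q=X[m];print('handle z',np.percentile(q[:,2],[5,50,95])*1000,rect(q[q[:,2]>.12][:,:2]))
rd=ok&(b>100)&(r<80)&(X[...,2]>.098);q=X[rd];print('ridge',rect(q[:,:2]))
gm=ok&(g>r+30)&(g>b+20);print('green px',gm.sum())
E
```

```text
[0.56454934 0.27510055 0.26546126] [0.2738 0.9618 0.0024] [-0.82868407  0.17446008 -0.32117446] 26.95
handle z [124.12521221 125.97710788 127.25051259] ((473.3094177246094, 295.9451599121094), (29.443618774414062, 89.738037109375), 74.26422119140625)
ridge ((496.04766845703125, 374.8666687011719), (7.721469879150391, 68.55133056640625), 74.21178436279297)
green px 449
```

View pics/w13.png

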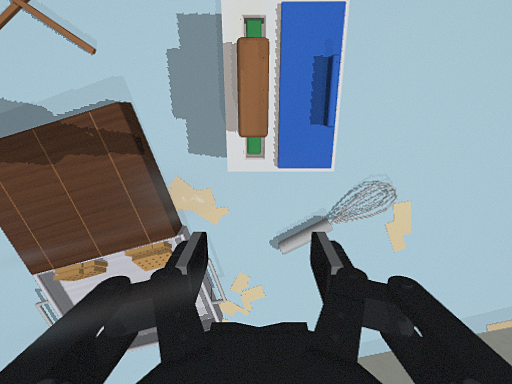

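View pics/s13.png

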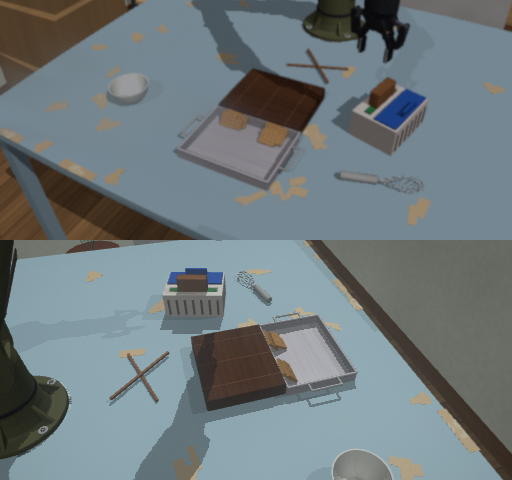

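```bash
python3 -c "
from bench import arm
print(arm.sign_off())"
```

```text
the job is handed in; nothing more can be done
None
```

The job is handed in at about 27 s of the 67 s allowed. All three stages were done in the order asked.

- **Cover:** I pushed the ridge with the closed fingertips until it met its hard stop. The wrist force rose to about 14 N with no further travel. In the last picture the cover is still fully open, with the ridge where it stopped.
- **Crispbread:** I swept the board in two passes with the scraper, and the fingers never went near the pieces. The last pictures show the board empty and all four pieces in the pan. In each half of the pan, two pieces slid down against the board-side wall. I tried to flatten them with the blade, but only one came down. At least three, maybe all four, still lean in the pan, and in each half the one nearest the wall has its top edge on the rim, a few millimetres above it.
- **Scraper:** It went into the slot with no resistance, then met the deck at the expected height. The last check measured the handle's top 126 mm above the table, as expected for a handle resting on the deck, and in line with the slot. It was released and the gripper moved clear.
- **Bowl and whisk:** I did not touch either, and they look unmoved in the pictures. I did not measure their positions.

Measurements mostly agreed. The exception was the slot's position across its width, where the first two readings differed by about 1.7 mm. A closer look settled this before insertion.

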